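# Snap the lunchbox shut and vent the bottle cap

### The job

Close up the packed lunch: press the blue lunchbox's lid down until its front catch snaps, then screw the steel bottle's cap clockwise until it bottoms out and back it off a quarter turn, so that the hot drink can vent. Finish with the cap still gripped in the fingers at that quarter turn, and leave the green cup, the white ramekin and the bamboo spoon where they are.

Things in the scene. Friction and masses are not known exactly. Their poses are not given: they have to be found in the camera images.
- bento: The blue bento lunchbox, an open tray 118 (its x) by 170 (its y) by 55 mm high, packed and heavy, stays put on the bench; it may stand left or right of the middle. Origin: centre of its underside, z up; its hinge is along the back (+x) rim, its snap catch (white bead, 30 mm wide) at the middle of the front (-x) wall.
- lid_hinge (a point): Middle of the lid's hinge line, at the top of the back rim: in the lunchbox's frame 61 mm behind (+x of) its centre and 55 mm up; the hinge axis is the lunchbox's y.
- lid_press (a point): The spot to press: on the lid's outer (upper) face, on its centre line, 113 mm from the hinge line and 9 mm short of the front edge proper (a 34 mm wide tab goes on to 129 mm). It moves with the lid. When shut the lid lies level and this spot is 62.5 mm above the bench. The lid is 122 by 170 mm, 6 mm thick, with a 26 mm tongue hanging from the tab that snaps over the catch.
- lid (a joint): Lid angle in rad: 0 = shut and snapped, positive = open (it swings up and back; the stiff hinge holds it where it is left, about 1 N at the front edge moves it). The catch starts to resist at about 0.065 rad, most (about 10 N at the press spot) at about 0.04 rad, and gives way at about 0.02 rad; the lid then snaps down on its stop at 0 and stays.
- bottle: The stainless drink bottle, 70 mm diameter, held fast to the bench by the suction foot of its dark silicone boot (82 mm diameter); origin: centre of its underside, z up. The body is 118 mm tall, the shoulder then narrows to a 43 mm neck at 146 mm. An orange dot sits on the shoulder.
- cap_top (a point): Centre of the top face of the bottle's black ribbed screw cap, on the bottle's axis, z up. The cap is a 51 mm diameter, 32 mm tall cylinder with an orange dot at its top edge; its top is 184 mm above the bench when bottomed out. Right-hand thread, 4 mm rise per turn (so up to about 3 mm higher at the start); the thread is already caught. Turning it takes about 0.05 N m.
- cap (a joint): Turn of the cap on its thread in rad: 0 = bottomed out against a hard stop (the two orange dots then line up), positive = unscrewed, anticlockwise seen from above; a quarter turn off the stop is 1.57. It starts between 2.3 and 4.2.
- snack_cup: Bystander: green silicone snack cup, 68 mm diameter, 45 mm tall; origin: centre of its underside.
- ramekin: Bystander: white ceramic ramekin, 72 mm diameter, 42 mm tall; origin: centre of its underside.
- spoon: Bystander: bamboo spoon, 170 mm long, lying flat along its own x; origin at the middle of its underside.
Mind the look-alikes: they are no part of the job. What is meant by the bento is not brown or orange, and is the smaller of those in its own colour.

How it is judged (in metres and radians):
On the way, in this order (a step that is already met when the one before it is completed fails the run):
1. the lunchbox lid is snapped shut past its catch (value of joint lid below 0.02 rad), for 0.2 s.
2. with the lid shut, the cap is screwed down until it bottoms out (value of joint lid below 0.02 rad and value of joint cap below 0.08 rad), for 0.2 s.
At the end, for the whole second after the job is handed in: Lid snapped shut (within 0.02 rad of its stop); cap a quarter turn off its bottom stop, within 0.26 rad (15 degrees), not turning; fingers still gripping it with over 3 N, the grasp point within 18 mm of the cap's axis and 35 mm of the centre of its top (value of joint lid below 0.02 rad and value of joint cap between 1.31 and 1.83 rad and velocity of joint cap between -0.1 and 0.1 rad/s and contact force between the fingers and cap above 3 N and distance between the grasp point and cap_top below 0.035 m and horizontal distance between the grasp point and cap_top below 0.018 m); the arm keeps its last pose, push and grip.
It fails at once if the snack cup is pushed or knocked (more than 25 mm) (distance of snack_cup from where it was at the start of the episode above 0.025 m).
It fails at once if the ramekin is pushed or knocked (more than 25 mm) (distance of ramekin from where it was at the start of the episode above 0.025 m).
It fails at once if the spoon is pushed or knocked (more than 25 mm) (distance of spoon from where it was at the start of the episode above 0.025 m).
It also fails if it takes over 61 s, if anything falls off the work surface, if the arm or the gripper's body presses on something with over 40 N, if the wrist force passes 120 N, or if a joint passes its speed limit or range.

### The arm

A 6-joint arm with a two-finger parallel gripper is mounted at the origin on the work surface. World frame = base frame: x ahead of the robot, y to its left, z up, the work surface at z = 0. Lengths are in mm, angles in rad, forces in N, time in s.
With the tool pointing down it reaches from about 275 to 1000 mm from the base axis. Payload 8.4 kg.
Tool frame: the origin (TCP) lies midway between the tips of the shut fingers; the grasp point (between the pads) lies 19 mm behind it; y points along the fingers, z is the direction in which the jaws open and shut, and the axes are right-handed (so a half turn about y gives the same grasp; the last joint's range is limited). The gripper opens to 85 mm and grips with 20 to 120 N. Pads are 22 mm wide; open, the fingers measure 114 mm over their backs; the gripper's body (76 mm by 85 mm) begins 54 mm behind the grasp point. The pads swing forward as they close: fully open they stand 13 mm farther back than shut.
Start: joints at [-1.294, 0.353, 1.633, -0, 1.155, -0.002], TCP at [172, -600.869, 231.281] pointing down, gripper open.
Joint ranges: [-2.63, 2.63], [-0.92, 2.1], [0.06, 2.66], [-1.3, 4.44], [0, 2.69], [-3.02, 3.02]. Speed limits (rad/s): [2.22, 2.22, 2.79, 3.14, 3.14, 3.14].

### API

Orientations are given as [roll, pitch, yaw] about the fixed x, y, z axes, in that order (R = Rz(yaw) Ry(pitch) Rx(roll)).
In Python, from rig import r, imaging gives the robot as it stands. The module is installed in compiled form; this text tells all that it offers.
- The arm moves only by the tool send_rows, never from a script. Its argument "series" is a list of rows, each a list of 6 numbers: the shift along the tool's x, y, z in m, then the turn, a rotation vector about the tool's x, y, z in degrees. In form: [[dx, dy, dz, ax, ay, az], ...]. A call has 1 to 8 rows; each row shifts and turns the commanded pose from where the row before left it, along the tool's axes as they then stand; what a row does not reach is not made up. A row lasts 1/10 s, in which the tool goes at most 50 mm and 8.59 degrees, less where a joint would pass 70% of its speed; a pose out of reach is approached as far as the arm can. A call is refused whole if a number of a shift passes 0.05 or a number of a turn 8.59, either way. A call with a gripper value outside its range is refused whole. "gripper" is the opening, from 0 (shut) to 1 (fully open), set as the call begins (left out, the last holds). The fingers move at their own pace and stop on an object; "squeeze" is the grip in N (left out, the last holds). Time passes only in rows, so rows that do not move let the fingers close. It gives the time, the measured TCP pose, the force and the opening at its end, in the units of the state.
- r.sense(): the state, without advancing time (a new reading comes with each control period).
- imaging.grab_frame(name): name is "scene" or "top"; returns a dict with "frame" (420x560x3 uint8, red, green, blue), "depth" (420x560 float32, mm along the optical axis (not along the pixel's ray), 0 where there is no reading), "intrinsics" (3x3 intrinsics, pixels), "distortion" ([k1, k2, p1, p2, k3] as OpenCV has them; the pictures are not rectified), "origin" and "rotation" of the camera in the world. Camera axes: x right, y down, z forward; pixel columns grow to the right and rows downward; lengths in mm; the calibration is good to about 2 mm. A picture is of the moment at which its call begins.
- r.sign_off(): hands the job in, once; it reports no verdict.
The state is a dict: "clock": time; "qpos": joint angles; "qvel": joint speeds; "joint_efforts": joint torques, N m; "eef_pos": TCP position; "tcp_rot": TCP orientation; "contact_force": force on the tool from outside, world axes, zero at the start; "wrist_torque": the same for the moment, N m; "opening": opening from 0.0 (shut) to 1.0 (fully open).
Only numpy, scipy, OpenCV 4.12 (cv2) and the standard library are available. Lean on these libraries where they do the work, as an engineer would, in place of code of your own. Each camera call takes 0.05 s, during which the arm holds its last target.

## Working session

There is one attempt and no reset: what is moved stays moved. The work goes in short steps, Python scripts to look and compute and a tool call to move; the robot and the scene stay as the last step left them, time stands still between calls to the robot, and variables do not carry over. Pictures are saved under pics/ and viewed, and the job is handed in when it is done.

Besides the shell and the picture viewer there is one more tool, called after "Emit:" as a command line: name --pt "numbers of a row" for each row, then --argument value for the rest. send_rows: Moves the arm, as the interface text tells. Its arguments: {"type":"object","properties":{"series":{"type":"array","items":{"type":"array","items":{"type":"number"}}},"gripper":{"type":"number"},"squeeze":{"type":"number"}},"required":["series"]}

```bash
mkdir -p pics; python3 - <<'E'
from rig import r, imaging
import cv2, numpy as np
print(r.sense())
for n in("scene","top"):
    d=imaging.grab_frame(n)
    cv2.imwrite(f"pics/{n}0.png",cv2.cvtColor(d["frame"],cv2.COLOR_RGB2BGR))
    np.savez(f"{n}0.npz",**d)
    print(n,d["intrinsics"],d["distortion"],d["origin"],d["rotation"])
E
```

```text
{'clock': 0.0, 'qpos': array([-1.29441564e+00,  3.53632812e-01,  1.63411633e+00,  1.73133668e-05,
        1.15519830e+00, -2.42480605e-03]), 'qvel': array([-3.64226118e-04, -9.82964185e-04,  9.82489314e-06, -9.44750129e-04,
       -7.74410720e-04, -3.51742877e-04]), 'joint_efforts': array([ 5.16471318e-04, -6.05256057e+01, -3.42071307e+01, -1.66258228e-04,
        9.38387762e-03, -4.29976907e-07]), 'eef_pos': array([ 171.86836579, -600.42191494,  230.57887402]), 'tcp_rot': array([-1.57215107e+00,  1.91151339e-05, -2.86279417e+00]), 'contact_force': array([ 0.2799356 ,  0.112265  , -0.29904135]), 'wrist_torque': array([ 0.03528979, -0.0294344 , -0.03153398]), 'opening': 0.9958255571504497}
scene [[522.64092056   0.         285.54010415]
 [  0.         522.64092056 205.10163593]
 [  0.           0.           1.        ]] [0.03262347 0.         0.         0.         0.        ] [1110.07260331  472.18695386 1734.89007919] [-2.61604525 -0.00804394  2.47274082]
top [[438.13688974   0.         280.64750611]
 [  0.         438.13688974 208.96318195]
 [  0.           0.           1.        ]] [-0.11480726  0.          0.          0.          0.        ] [ 309.36188827 -276.17298879 1627.37275972] [-3.00040088  0.00819073 -1.58750231]
```

View pics/scene0.png

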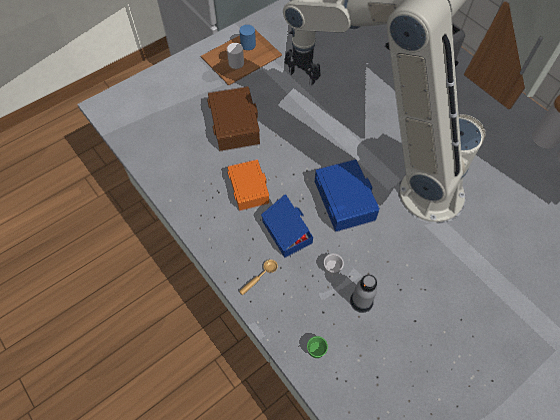

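View pics/top0.png

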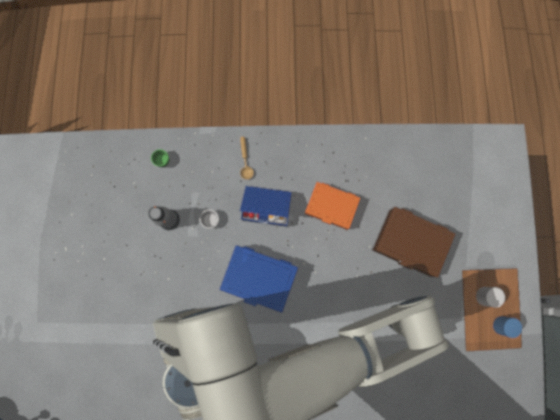

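The scene view shows the small blue box at (287,225), with its lid ajar and food visible, and the big blue box at (346,195). It also shows the orange box (248,184), brown box (234,118), bottle (365,292), ramekin (333,263), cup (317,347) and spoon (258,276). In the top view, the small blue box is at (266,205) and the large one at (260,278). I'm choosing the small blue one and will check it in a close crop.

```bash
cat > h.py <<'E'
import numpy as np, cv2
from scipy.spatial.transform import Rotation as R
def load(f): return dict(np.load(f))
def Rm(d):
    r=d["rotation"]; return R.from_euler('xyz',r).as_matrix() if r.shape==(3,) else r
def cloud(d):
    h,w=d["depth"].shape
    uv=np.stack(np.meshgrid(np.arange(w),np.arange(h)),-1).reshape(-1,1,2).astype(float)
    n=cv2.undistortPoints(uv,d["intrinsics"],d["distortion"]).reshape(h,w,2)
    z=d["depth"][...,None]
    P=np.concatenate([n*z,z],-1)@Rm(d).T+d["origin"]
    P[d["depth"]==0]=np.nan
    return P
def proj(d,p):
    M=Rm(d); rv=cv2.Rodrigues(M.T)[0]; t=-M.T@d["origin"]
    return cv2.projectPoints(np.atleast_2d(p).astype(float),rv,t,d["intrinsics"],d["distortion"])[0].reshape(-1,2)
E
python3 - <<'E'
from h import *
for n,pts in(("scene",[(287,225),(365,280),(333,263),(317,347),(270,266),(346,195),(300,330),(302,242)]),("top",[(266,200),(157,213),(209,217),(160,158),(248,173),(260,278),(200,300)])):
    d=load(n+"0.npz");P=cloud(d)
    for u,v in pts: print(n,u,v,P[v,u].round(0))
s=load("scene0.npz")["frame"];t=load("top0.npz")["frame"]
a=cv2.resize(s[185:265,250:330],(400,400),interpolation=cv2.INTER_CUBIC)
b=cv2.resize(s[260:320,335:395],(400,400),interpolation=cv2.INTER_CUBIC)
cv2.imwrite("pics/c1.png",np.hstack([a,b])[...,::-1])
a=cv2.resize(t[170:240,230:300],(400,400),interpolation=cv2.INTER_CUBIC)
b=cv2.resize(t[195:235,140:180],(400,400),interpolation=cv2.INTER_CUBIC)
cv2.imwrite("pics/c2.png",np.hstack([a,b])[...,::-1])
E
```

```text
scene 287 225 [ 559. -196.  102.]
scene 365 280 [518. 146. 192.]
scene 333 263 [494. -11.  11.]
scene 317 347 [732. 183.  11.]
scene 270 266 [ 676. -144.    1.]
scene 346 195 [ 305. -165.   88.]
scene 300 330 [739. 104.   5.]
scene 302 242 [ 542. -130.   49.]
top 266 200 [ 560. -216.   99.]
top 157 213 [508. 148. 185.]
top 209 217 [515.   2.   5.]
top 160 158 [748. 196.   2.]
top 248 173 [ 681. -145.   -1.]
top 260 278 [ 287. -191.   91.]
top 200 300 [208.  36.   2.]
```

View pics/c1.png

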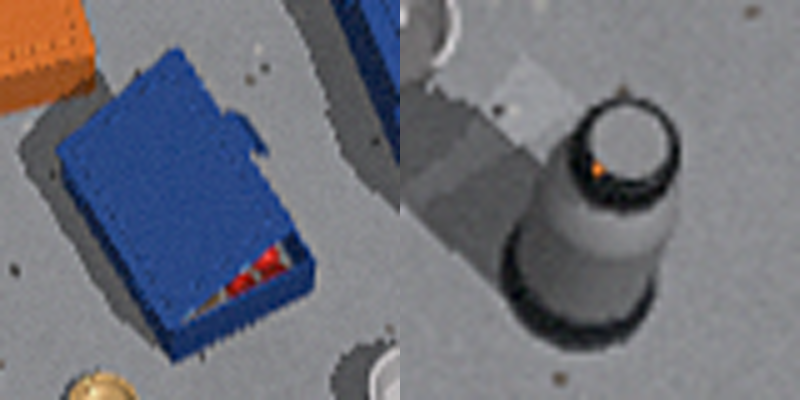

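View pics/c2.png

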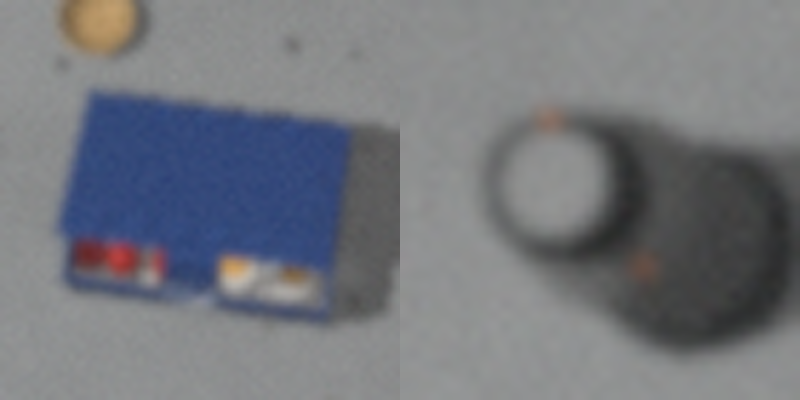

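The crops show the smaller blue box with a white front bead, and its lid ajar with the tab toward the robot. The bottle's cap dot and shoulder dot are both visible in the top view, at (155,207) and (164.5,221.5). Next I'll fit the geometry.

```bash
python3 - <<'E'
from h import *
L={}
for n in("scene","top"):
    d=load(n+"0.npz");P=cloud(d);f=d["frame"].astype(int)
    blue=(f[...,2]>f[...,0]+40)
    m=blue&(P[...,0]>430)&(P[...,0]<680)&(P[...,1]>-340)&(P[...,1]<-60)&(P[...,2]>20)
    Q=P[m]; 
    # ransac plane
    rng=np.random.default_rng(0);best=None
    for _ in range(400):
        a,b,c=Q[rng.choice(len(Q),3,False)];nn=np.cross(b-a,c-a);l=np.linalg.norm(nn)
        if l<1e-6: continue
        nn/=l
        if abs(nn[2])<.5: continue
        I=abs((Q-a)@nn)<4
        if best is None or I.sum()>best.sum(): best=I
    I=Q[best];c=I.mean(0);nn=np.linalg.svd(I-c)[2][2];nn*=np.sign(nn[2])
    print(n,len(Q),best.sum(),"c",c.round(1),"n",nn.round(3),"tilt",np.arccos(nn[2]),"hinge yaw",np.degrees(np.arctan2(nn[0],-nn[1]))-0)
    # top-edge: fit box in plane using rotation about normal
    r=cv2.minAreaRect(((I)[:,:2]).astype(np.float32));print(r)
    ax=np.cross(nn,[0,0,1]);ax/=np.linalg.norm(ax);x=np.cross(ax,nn);
    r2=cv2.minAreaRect(np.c_[(I-c)@ax,(I-c)@x].astype(np.float32));print("inplane",r2,ax.round(3),x.round(3))
    # low-height box side/rim
    k=P[...,2]; 
    m2=(k>172)&(P[...,0]>430)&(P[...,0]<600)&(P[...,1]>60)&(P[...,1]<220)
    C=P[m2];print("cap",m2.sum(),C.mean(0).round(1),C.min(0).round(0),C.max(0).round(0))
    v,u=np.nonzero((f[...,0]>f[...,2]+40)&(P[...,0]>430)&(P[...,0]<600)&(P[...,1]>60)&(P[...,1]<220))
    for a,b in zip(u,v): print("or",a,b,f[b,a],P[b,a].round(0))
E
```

```text
scene 1634 950 c [ 558.1 -210.1   97.8] n [ 0.546 -0.096  0.833] tilt 0.5871522376079046 hinge yaw 80.0311899816015
((556.6510620117188, -212.862548828125), (170.7974395751953, 110.35407257080078), 80.90353393554688)
inplane ((2.8956832885742188, 0.42971038818359375), (134.56884765625, 171.06484985351562), 89.5428237915039) [-0.173 -0.985  0.   ] [-0.82   0.144  0.554]
cap 202 [511.6 157.1 186. ] [486. 132. 172.] [535. 180. 204.]
or 364 284 [151  93  57] [524. 151. 179.]
or 364 285 [246 136  52] [531. 157. 192.]
or 365 285 [147  92  48] [524. 156. 179.]
or 364 286 [99 54 23] [533. 159. 191.]
top 1196 972 c [ 555.7 -215.1   98.8] n [ 0.535 -0.082  0.841] tilt 0.5719531473436426 hinge yaw 81.23816580086978
((553.7799072265625, -214.56881713867188), (165.10281372070312, 105.8311767578125), 81.0504150390625)
inplane ((-0.14092254638671875, 1.4932212829589844), (127.04248046875, 165.1551055908203), 89.77762603759766) [-0.152 -0.988  0.   ] [-0.831  0.128  0.541]
cap 168 [509.3 153.4 184.7] [485. 130. 174.] [533. 176. 197.]
```

```bash
python3 - <<'E'
from h import *
from scipy.optimize import least_squares
D={n:load(n+"0.npz") for n in("scene","top")}
yaw=np.radians(-9);e=np.array([np.cos(yaw),np.sin(yaw),0]);yy=np.array([-e[1],e[0],0]);z=np.array([0,0,1.])
H=np.array([604.4,-221.5,55]);th=.58
u=-e*np.cos(th)+z*np.sin(th);n=e*np.sin(th)+z*np.cos(th)
lid=[H+s*u+t*yy+7.5*n for s,t in((0,-85),(122,-85),(122,-17),(129,-17),(129,17),(122,17),(122,85),(0,85))]
press=H+113*u+7.5*n
B=H-61*e-55*z
tray=[B+a*59*e+b*85*yy+h*z for h in(0,55) for a,b in((-1,-1),(1,-1),(1,1),(-1,1))]
print("press now",press,"shut",H-113*e+7.5*z,"box",B)
# ray hits for the cap / dots
def ray(d,uv,zz):
    q=cv2.undistortPoints(np.array([[uv]],float),d["intrinsics"],d["distortion"]).ravel()
    v=Rm(d)@np.r_[q,1];return d["origin"]+v*(zz-d["origin"][2])/v[2]
cap=np.array([510.5,155,186])
rows=[]
for nm,dd in D.items():
    f=dd["frame"].copy();f=f[...,::-1].copy()
    S=4
    x0,y0=((235,170) if nm=="scene" else (130,135)); W,Hh=190,140
    g=cv2.resize(f[y0:y0+Hh,x0:x0+W],None,fx=S,fy=S,interpolation=cv2.INTER_CUBIC)
    T=lambda p:((proj(dd,p)-[x0,y0]+.5)*S).astype(int)
    cv2.polylines(g,[T(lid)],True,(0,255,255),1)
    for k in(0,4): cv2.polylines(g,[T(tray[k:k+4])],True,(0,255,0),1)
    cv2.circle(g,tuple(T(press)[0].tolist()),3,(0,0,255),-1)
    a=np.linspace(0,6.28,60)
    for zz,rr in((186,25.5),(154,25.5),(118,35),(0,41)):
        cv2.polylines(g,[T(np.c_[cap[0]+rr*np.cos(a),cap[1]+rr*np.sin(a),zz+0*a])],True,(255,0,255),1)
    cv2.imwrite(f"pics/fit_{nm}.png",g)
E
```

```text
press now [ 515.10299844 -207.35674439  123.20017473] shut [ 492.79121751 -203.82290545   62.5       ] box [ 544.15101122 -211.95749763    0.        ]
```

View pics/fit_scene.png

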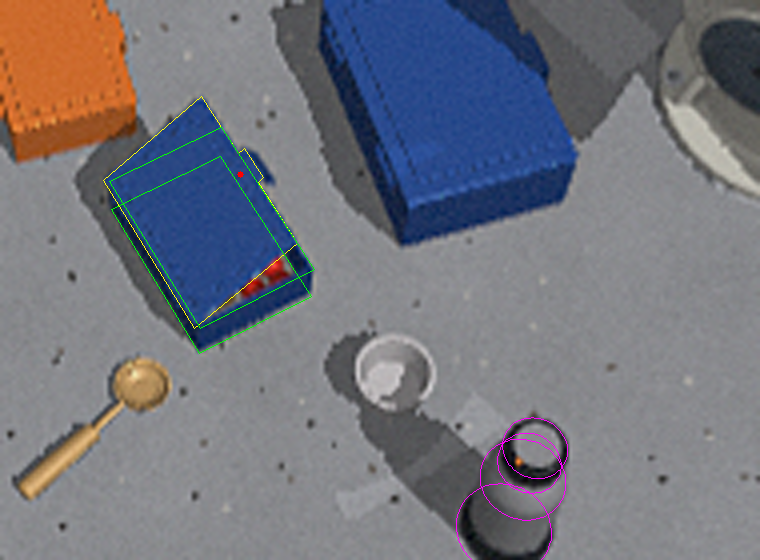

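View pics/fit_top.png

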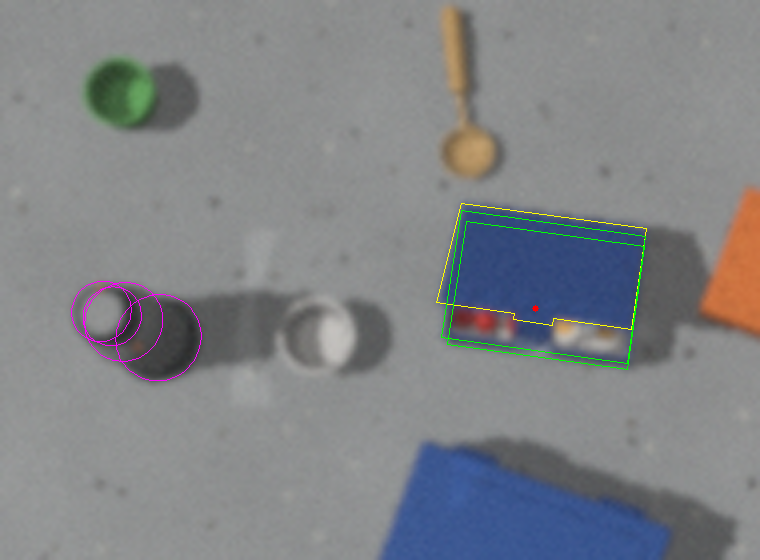

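```bash
python3 - <<'E'
from h import *
d=load("top0.npz")
def ray(uv,zz):
    q=cv2.undistortPoints(np.array([[uv]],float),d["intrinsics"],d["distortion"]).ravel()
    v=Rm(d)@np.r_[q,1];return d["origin"]+v*(zz-d["origin"][2])/v[2]
c=np.array([510.5,155,0])
p=ray((154.7,206.4),184)-c;print("capdot",p,np.hypot(*p[:2]),np.arctan2(p[1],p[0]))
for z in(125,132,138):
    p=ray((164,221),z)-c;print("shoulder",z,p,np.hypot(*p[:2]),np.arctan2(p[1],p[0]))
E
```

```text
capdot [ 20.50822205   1.59153996 184.        ] 20.56988505810179 0.0774497381022981
shoulder 125 [-22.52948956 -15.05133265 125.        ] 27.09465841152885 -2.5526174051464734
shoulder 132 [-23.36168007 -16.99016678 132.        ] 28.88656890773267 -2.5128004546780005
shoulder 138 [-24.07498623 -18.65202462 138.        ] 30.454933657922364 -2.48244063515779
```

Emit:
send_rows --pt "0 0 0.05 0 0 0" --pt "0 0 0.0 0 0 0" --gripper 0 --squeeze 40

```text
clock: 0.3
eef_pos: [186.7, -652.3, 230.1]
tcp_rot: [-1.569, 0.0, -2.863]
contact_force: [-0.4, -0.9, 0.4]
opening: 0.691
```

Emit:
send_rows --pt "-0.0365 0 -0.028 0 0 0" --pt "-0.0365 0 -0.028 0 0 0" --pt "-0.0365 0 -0.028 0 0 0" --pt "-0.0365 0 -0.028 0 0 0" --pt "-0.0365 0 -0.028 0 0 0" --pt "-0.0365 0 -0.028 0 0 0" --pt "-0.0365 0 -0.028 0 0 0" --pt "-0.0365 0 -0.028 0 0 0"

```text
clock: 1.1
eef_pos: [405.5, -351.4, 231.3]
tcp_rot: [-1.571, 0.0, -2.863]
contact_force: [0.1, -0.3, 0.2]
opening: 0.002
```

Emit:
send_rows --pt "-0.0365 0 -0.028 0 0 0" --pt "-0.0365 0 -0.028 0 0 0" --pt "-0.0365 0 -0.028 0 0 0" --pt "-0.0365 0 -0.028 0 0 0" --pt "0 0.02 0 0 0 0" --pt "0 0 0 0 0 0" --pt "0 0 0 0 0 0"

```text
clock: 1.8
eef_pos: [513.7, -205.4, 211.0]
tcp_rot: [-1.572, -0.001, -2.863]
contact_force: [0.0, -0.1, 0.7]
opening: -0.001
```

Emit:
send_rows --pt "-0.004 0.03 0.003 0 0 0" --pt "-0.0044 0.03 0.0028 0 0 0" --pt "0 0.012 0 0 0 0" --pt "0 0.004 0 0 0 0" --pt "0 0 0 0 0 0"

```text
clock: 2.3
eef_pos: [523.8, -209.2, 135.7]
tcp_rot: [-1.571, -0.0, -2.864]
contact_force: [-0.6, 0.1, -0.0]
opening: -0.001
```

Emit:
send_rows --pt "0.0028 0.006 -0.0013 0 0 0" --pt "0.0028 0.006 -0.0013 0 0 0" --pt "0.0028 0.006 -0.0013 0 0 0" --pt "0.0028 0.006 -0.0013 0 0 0" --pt "0.0028 0.006 -0.0013 0 0 0" --pt "0.0028 0.006 -0.0013 0 0 0" --pt "0 0 0 0 0 0"

```text
clock: 3.0
eef_pos: [504.7, -205.4, 98.2]
tcp_rot: [-1.572, -0.002, -2.863]
contact_force: [-0.5, -1.2, 0.8]
opening: -0.002
```

Emit:
send_rows --pt "0.002 0.005 -0.001 0 0 0" --pt "0.002 0.005 -0.001 0 0 0" --pt "0.002 0.005 -0.001 0 0 0" --pt "0.002 0.005 -0.001 0 0 0" --pt "0 0 0 0 0 0"

```text
clock: 3.5
eef_pos: [496.1, -203.8, 78.4]
tcp_rot: [-1.572, -0.001, -2.863]
contact_force: [-0.4, 0.2, -0.3]
opening: -0.005
```

```bash
python3 - <<'E'
from rig import imaging
import cv2,numpy as np
d=imaging.grab_frame("scene")["frame"][165:275,230:350]
cv2.imwrite("pics/p1.png",cv2.resize(d,None,fx=5,fy=5,interpolation=2)[...,::-1])
E
```

```text
(no output)
```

View pics/p1.png

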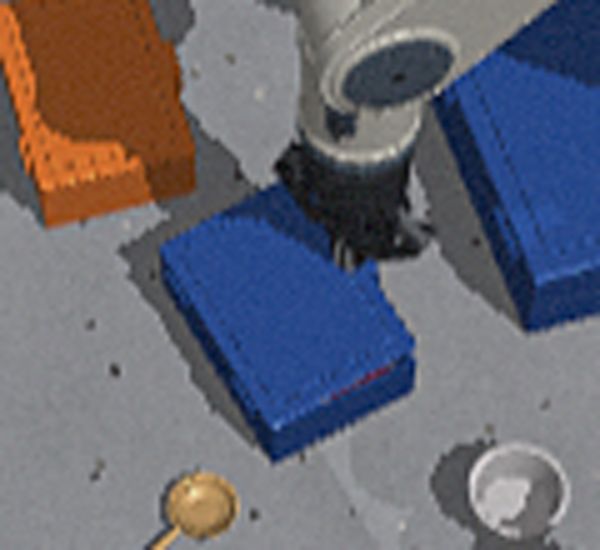

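The fingers at crop (350,255) are on the lid near its front edge, and only a thin sliver of food is still visible at (365,382). The lid is following them down, so I'll press through the catch.

Emit:
send_rows --pt "0.0005 0.003 0 0 0 0" --pt "0 0.003 0 0 0 0" --pt "0 0.003 0 0 0 0" --pt "0 0.002 0 0 0 0" --pt "0 0.002 0 0 0 0"

```text
clock: 4.05
eef_pos: [496.1, -204.2, 66.6]
tcp_rot: [-1.571, -0.001, -2.863]
contact_force: [-4.8, 0.5, 9.0]
opening: -0.002
```

Emit:
send_rows --pt "0 0.001 0 0 0 0" --pt "0 0.001 0 0 0 0" --pt "0 0.001 0 0 0 0"

```text
clock: 4.35
eef_pos: [496.5, -204.3, 63.2]
tcp_rot: [-1.571, 0.0, -2.863]
contact_force: [0.1, 0.1, 0.1]
opening: -0.003
```

Emit:
send_rows --pt "0 0.001 0 0 0 0" --pt "0 0.001 0 0 0 0" --pt "0 0 0 0 0 0" --pt "0 0 0 0 0 0"

```text
clock: 4.75
eef_pos: [496.7, -204.3, 62.3]
tcp_rot: [-1.571, 0.0, -2.863]
contact_force: [-5.2, 1.3, 15.7]
opening: 0.001
```

Emit:
send_rows --pt "0 -0.04 0 0 0 0" --pt "0 -0.045 0 0 -8.5 0" --pt "0 -0.045 0 0 -8.5 0" --pt "0 -0.045 0 0 -8.5 0" --pt "0 -0.02 0 0 -8.5 0" --pt "0 0 0 0 -8.5 0" --pt "0 0 0 0 -8.5 0" --pt "0 0 0 0 -8.5 0" --gripper 1

```text
clock: 5.55
eef_pos: [496.7, -204.3, 256.5]
tcp_rot: [-1.57, -0.0, -1.818]
contact_force: [0.1, -0.5, 0.4]
opening: 0.994
```

```bash
python3 - <<'E'
from rig import r,imaging
import cv2,numpy as np
from h import *
s=r.sense();print(s["qpos"],s["eef_pos"],s["tcp_rot"])
D=imaging.grab_frame("scene");d=D["frame"][165:275,230:350]
cv2.imwrite("pics/p2.png",cv2.resize(d,None,fx=5,fy=5,interpolation=2)[...,::-1])
P=cloud(D)
for p in((550,-250,62),(520,-170,62),(500,-250,62),(590,-200,62)):
    u,v=proj(D,p)[0].round().astype(int);print(p,P[v-1:v+2,u-1:u+2].reshape(-1,3).mean(0))
E
```

```text
[-3.93039865e-01  1.91040045e-01  1.79424434e+00  8.60993437e-05
  1.15554134e+00 -1.45695672e-01] [ 496.65516311 -204.26657842  256.45326174] [-1.57002609e+00 -3.33684013e-05 -1.81817524e+00]
(550, -250, 62) [ 548.11861117 -249.67313936   63.76628115]
(520, -170, 62) [ 518.87508004 -170.06700464   62.78037876]
(500, -250, 62) [ 502.71074966 -248.27829438   68.00206127]
(590, -200, 62) [ 591.05570463 -200.56503349   63.45453918]
```

View pics/p2.png

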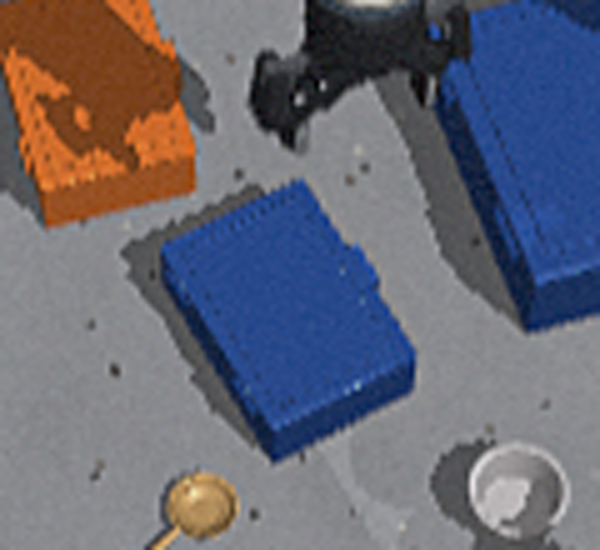

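Emit:
send_rows --pt "-0.044 0 -0.0093 0 0 0" --pt "-0.044 0 -0.0093 0 0 0" --pt "-0.044 0 -0.0093 0 0 0" --pt "-0.044 0 -0.0093 0 0 0" --pt "-0.044 0 -0.0093 0 0 0" --pt "-0.044 0 -0.0093 0 0 0" --pt "-0.044 0 -0.0093 0 0 0" --pt "-0.044 0 -0.0093 0 0 0"

```text
clock: 6.4
eef_pos: [512.6, 157.1, 256.3]
tcp_rot: [-1.57, 0.0, -1.827]
contact_force: [0.3, -0.6, -0.0]
opening: 1.001
```

Emit:
send_rows --pt "0 0 0 0 -8.5 0" --pt "0 0 0 0 -8.5 0" --pt "0 0 0 0 -8.5 0" --pt "0 0 0 0 -8.5 0" --pt "0 0 0 0 -8.5 0" --pt "0 0 0 0 -8.5 0"

```text
clock: 7.0
eef_pos: [512.8, 155.3, 256.0]
tcp_rot: [-1.571, 0.0, -0.931]
contact_force: [0.6, -0.1, -0.0]
opening: 1.002
```

Emit:
send_rows --pt "0 0 0 0 -8.5 0" --pt "0 0 0 0 -8.5 0" --pt "0 0 0 0 -8.5 0" --pt "0 0 0 0 -8.5 0" --pt "0 0 0 0 -8.5 0" --pt "0 0 0 0 -8.5 0" --pt "0 0 0 0 0 0" --pt "0 0 0 0 0 0"

```text
clock: 7.8
eef_pos: [512.8, 155.2, 256.1]
tcp_rot: [-1.571, 0.0, -0.05]
contact_force: [-0.4, 0.2, -0.5]
opening: 0.998
```

```bash
python3 - <<'E'
from rig import r,imaging
from h import *
s=r.sense();print(s["qpos"],s["eef_pos"],s["tcp_rot"])
g=[]
for n in("scene","top"):
    D=imaging.grab_frame(n)
    u,v=proj(D,(510,155,190))[0].astype(int)
    g.append(cv2.resize(D["frame"][v-40:v+40,u-40:u+40],(400,400),interpolation=2))
cv2.imwrite("pics/p3.png",np.hstack(g)[...,::-1])
E
```

```text
[ 2.91087949e-01  1.89734892e-01  1.79661702e+00  2.76039838e-05
  1.15532375e+00 -1.22960861e+00] [512.75931977 155.19657604 256.13577377] [-1.57080030e+00  8.66721795e-05 -5.01109141e-02]
```

View pics/p3.png

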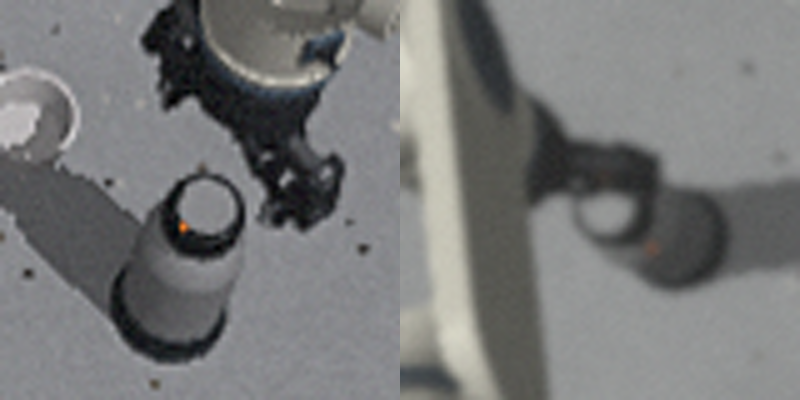

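Emit:
send_rows --pt "-0.002 0.025 0 0 0 0" --pt "0 0.03 0 0 0 0" --pt "0 0.025 0 0 0 0" --pt "0 0.02 0 0 0 0" --pt "0 0.009 0 0 0 0" --pt "0 0 0 0 0 0"

```text
clock: 8.5
eef_pos: [510.1, 155.1, 146.3]
tcp_rot: [-1.571, 0.002, -0.046]
contact_force: [0.5, 0.2, 0.1]
opening: 0.997
```

Emit:
send_rows --pt "0 0 0 0 0 0" --pt "0 0 0 0 0 0" --pt "0 0 0 0 0 0" --pt "0 0 0 0 0 0" --pt "0 0 0 0 0 0" --pt "0 0 0 0 0 0" --gripper 0 --squeeze 30

```text
clock: 9.1
eef_pos: [511.5, 154.8, 148.7]
tcp_rot: [-1.571, -0.002, -0.044]
contact_force: [-1.4, -4.2, 6.7]
opening: 0.591
```

```bash
python3 - <<'E'
from rig import r,imaging
from h import *
s=r.sense();print(s["clock"],s["qpos"],s["eef_pos"],s["tcp_rot"],s["contact_force"],s["wrist_torque"],s["opening"])
g=[]
for n in("scene","top"):
    D=imaging.grab_frame(n)
    u,v=proj(D,(510,155,190))[0].astype(int)
    g.append(cv2.resize(D["frame"][v-30:v+30,u-30:u+30],(400,400),interpolation=2))
cv2.imwrite("pics/p4.png",np.hstack(g)[...,::-1])
E
```

```text
9.1 [ 2.91738012e-01  3.10479024e-01  1.90412516e+00 -1.38443922e-03
  9.25332866e-01 -1.23423920e+00] [511.46335301 154.76625511 148.74778319] [-1.57129491 -0.00192796 -0.04398672] [-1.3884584  -4.19191784  6.69510087] [-0.70956549  0.15997232  0.01495121] 0.5914265317877427
```

View pics/p4.png

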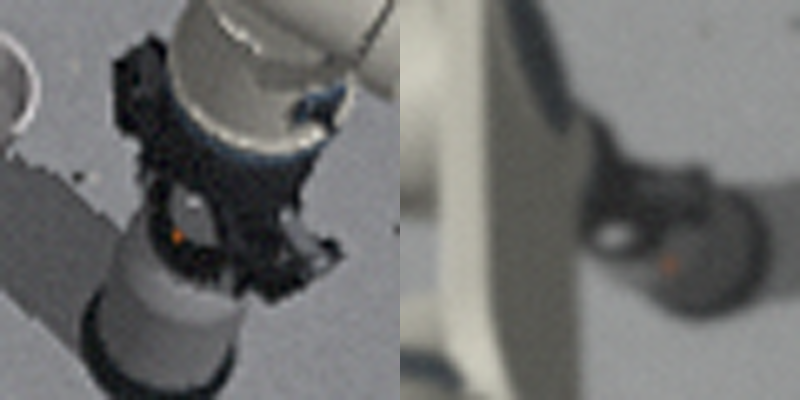

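Emit:
send_rows --pt "0 0 0 0 8 0" --pt "0 0 0 0 8 0" --pt "0 0 0 0 8 0" --pt "0 0 0 0 8 0" --pt "0 0 0 0 8 0" --pt "0 0 0 0 8 0" --pt "0 0 0 0 8 0" --pt "0 0 0 0 8 0"

```text
clock: 10.0
eef_pos: [510.0, 152.9, 148.0]
tcp_rot: [-1.574, -0.003, -1.166]
contact_force: [-3.7, -14.5, 6.2]
opening: 0.589
```

```bash
cat > look.py <<'E'
import sys
from rig import r,imaging
from h import *
s=r.sense();print(s["clock"],s["qpos"].round(3),s["eef_pos"].round(1),s["tcp_rot"].round(3),s["contact_force"].round(1),s["wrist_torque"].round(2),s["opening"])
g=[]
for n in("scene","top"):
    D=imaging.grab_frame(n)
    u,v=proj(D,(510,155,180))[0].astype(int)
    g.append(cv2.resize(D["frame"][v-30:v+30,u-30:u+30],(400,400),interpolation=2))
cv2.imwrite(f"pics/{sys.argv[1]}.png",np.hstack(g)[...,::-1])
E
python3 look.py p5
```

```text
10.0 [ 0.291  0.311  1.906 -0.004  0.927 -0.112] [510.  152.9 148. ] [-1.574 -0.003 -1.166] [ -3.7 -14.5   6.2] [-2.23  0.67  0.11] 0.58861425570594
```

View pics/p5.png

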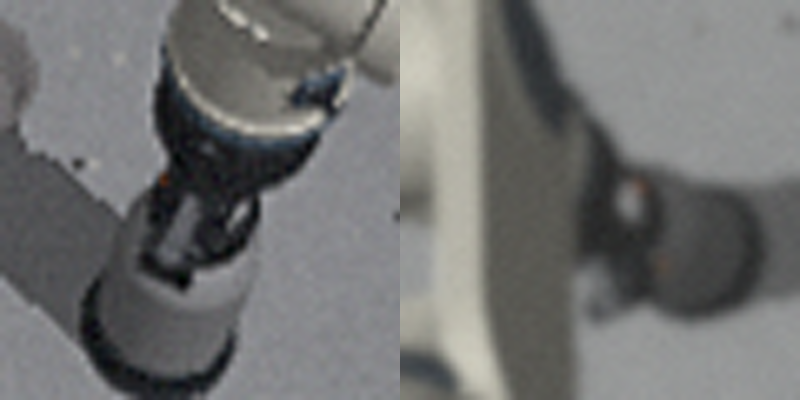

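The cap dot moved with the fingers, from (177,236) to (165,180) in the left crop, so there's no slip. The grip is about 2.5 mm off-centre in y, so I'll correct that as the turn goes on.

Emit:
send_rows --pt "0.002 0 -0.0015 0 0 0" --pt "0 0 0 0 8 0" --pt "0 0 0 0 8 0" --pt "0 0 0 0 8 0" --pt "0 0 0 0 8 0" --pt "0 0 0 0 8 0" --pt "0 0 0 0 8 0" --pt "0 0 0 0 8 0"

```text
clock: 10.9
eef_pos: [507.9, 152.7, 147.5]
tcp_rot: [-1.574, -0.002, -2.145]
contact_force: [-10.9, 1.4, 6.2]
opening: 0.586
```

```bash
python3 look.py p6
```

```text
10.9 [2.890e-01 3.090e-01 1.909e+00 1.000e-03 9.270e-01 8.620e-01] [507.9 152.7 147.5] [-1.574e+00 -2.000e-03 -2.145e+00] [-10.9   1.4   6.2] [0.22 1.59 0.08] 0.585769601376696
```

Emit:
send_rows --pt "0 0 0 0 5 0" --pt "0 0 0 0 5 0" --pt "0 0 0 0 5 0" --pt "0 0 0 0 0 0"

```text
clock: 11.4
eef_pos: [507.4, 153.1, 147.3]
tcp_rot: [-1.574, -0.004, -2.404]
contact_force: [-10.9, 3.2, 4.8]
opening: 0.589
```

```bash
python3 look.py p7
```

```text
11.4 [0.289 0.309 1.91  0.002 0.927 1.121] [507.4 153.1 147.3] [-1.574 -0.004 -2.404] [-10.9   3.2   4.8] [0.47 1.67 0.06] 0.5887727775798295
```

View pics/p7.png

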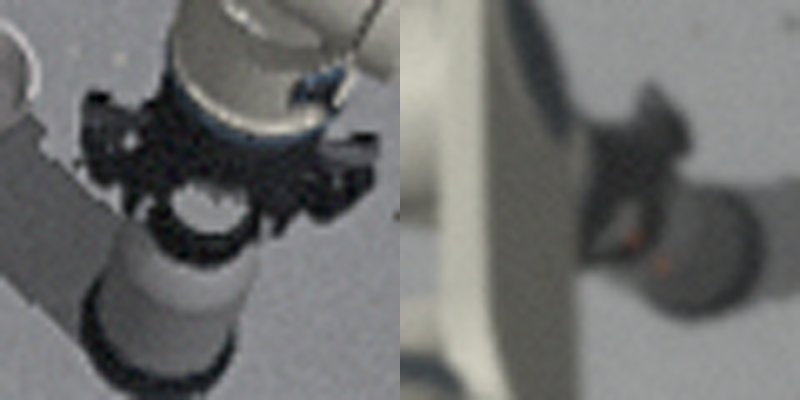

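Emit:
send_rows --pt "0.002 0 -0.002 0 0 0" --pt "0 0 0 0 5 0" --pt "0 0 0 0 5 0" --pt "0 0 0 0 0 0"

```text
clock: 11.9
eef_pos: [507.0, 153.4, 147.4]
tcp_rot: [-1.571, 0.0, -2.575]
contact_force: [-1.5, 5.4, -3.2]
opening: 0.592
```

```bash
python3 look.py p8
```

```text
11.9 [2.910e-01 3.070e-01 1.914e+00 1.000e-03 9.210e-01 1.294e+00] [507.  153.4 147.4] [-1.571  0.    -2.575] [-1.5  5.4 -3.2] [0.69 0.37 0.71] 0.5917877759634271
```

Emit:
send_rows --pt "0 0 0 0 4 0" --pt "0 0 0 0 4 0" --pt "0 0 0 0 0 0"

```text
clock: 12.3
eef_pos: [506.1, 153.3, 147.3]
tcp_rot: [-1.572, -0.002, -2.714]
contact_force: [-6.2, 4.6, 0.5]
opening: 0.592
```

```bash
python3 look.py p9
```

```text
12.3 [2.910e-01 3.060e-01 1.914e+00 1.000e-03 9.230e-01 1.433e+00] [506.1 153.3 147.3] [-1.572e+00 -2.000e-03 -2.714e+00] [-6.2  4.6  0.5] [0.76 0.97 0.45] 0.5915684382416649
```

View pics/p9.png

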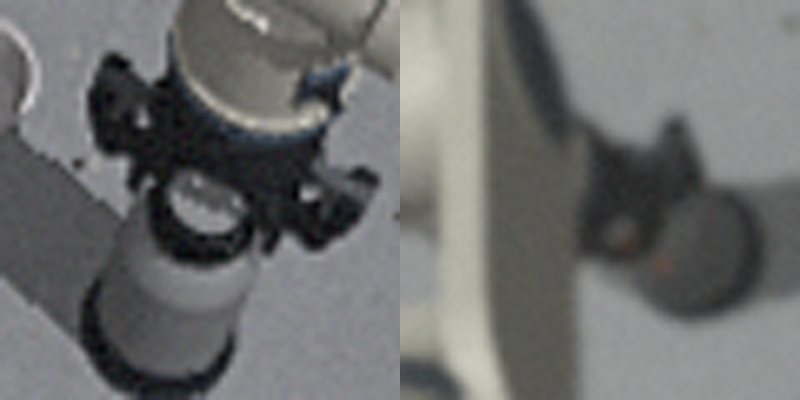

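Emit:
send_rows --pt "0 0 0 0 3 0" --pt "0 0 0 0 3 0" --pt "0 0 0 0 3 0" --pt "0 0 0 0 0 0" --squeeze 50

```text
clock: 12.8
eef_pos: [505.3, 153.5, 147.2]
tcp_rot: [-1.572, -0.004, -2.869]
contact_force: [-10.7, 6.9, 2.4]
opening: 0.588
```

```bash
python3 look.py p10; python3 - <<'E'
from h import *
d=load("top0.npz")
def ray(uv,zz):
    q=cv2.undistortPoints(np.array([[uv]],float),d["intrinsics"],d["distortion"]).ravel()
    v=Rm(d)@np.r_[q,1];return d["origin"]+v*(zz-d["origin"][2])/v[2]
u0,v0=proj(d,(510,155,180))[0].astype(int)-30
f=lambda a,b:(u0+(a-400)/6.667-.5,v0+b/6.667-.5)
print(ray(f(628,242),182),ray(f(660,263),132))
E
```

```text
12.8 [0.291 0.306 1.915 0.002 0.924 1.589] [505.3 153.5 147.2] [-1.572 -0.004 -2.869] [-10.7   6.9   2.4] [1.07 1.5  0.9 ] 0.587960709627106
[492.31598922 142.53929013 182.        ] [487.34817724 139.78887302 132.        ]
```

View pics/p10.png

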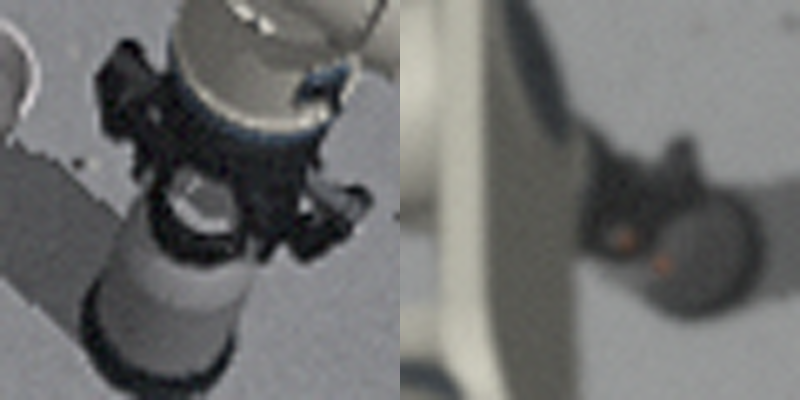

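The cap dot stayed at about (627,241) while the fingers slipped 9°. Torque rose to 0.9 N m, and the dot azimuths are 34.5° and 33°, so they line up. The cap has bottomed out, so I'll back it off 90°.

Emit:
send_rows --pt "0 0 0 0 -7.5 0" --pt "0 0 0 0 -7.5 0" --pt "0 0 0 0 -7.5 0" --pt "0 0 0 0 -7.5 0" --pt "0 0 0 0 -7.5 0" --pt "0 0 0 0 -7.5 0" --pt "0 0 0 0 0 0"

```text
clock: 13.6
eef_pos: [507.1, 151.4, 147.7]
tcp_rot: [-1.57, -0.002, -2.079]
contact_force: [-2.8, -8.4, 3.4]
opening: 0.583
```

Emit:
send_rows --pt "0 0 0 0 -7.5 0" --pt "0 0 0 0 -7.5 0" --pt "0 0 0 0 -7.5 0" --pt "0 0 0 0 -7.5 0" --pt "0 0 0 0 -7.5 0" --pt "0 0 0 0 -7.5 0" --pt "0 0 0 0 0 0" --pt "0 0 0 0 0 0"

```text
clock: 14.4
eef_pos: [510.1, 151.1, 148.3]
tcp_rot: [-1.566, -0.004, -1.297]
contact_force: [6.7, -11.0, -2.4]
opening: 0.584
```

```bash
python3 look.py p11
```

```text
14.4 [ 0.288  0.306  1.911 -0.005  0.919  0.017] [510.1 151.1 148.3] [-1.566 -0.004 -1.297] [  6.7 -11.   -2.4] [-1.73 -1.13  0.08] 0.5844880571786318
```

View pics/p11.png

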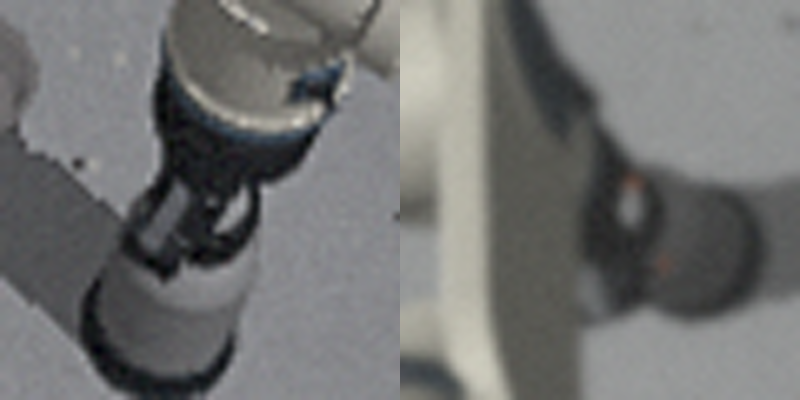

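```bash
python3 - <<'E'
from rig import r,imaging
from h import *
D0=load("top0.npz");d=imaging.grab_frame("top")
def ray(uv,zz):
    q=cv2.undistortPoints(np.array([[uv]],float),d["intrinsics"],d["distortion"]).ravel()
    v=Rm(d)@np.r_[q,1];return d["origin"]+v*(zz-d["origin"][2])/v[2]
u0,v0=proj(d,(510,155,180))[0].astype(int)-30
f=lambda a,b:(u0+(a-400)/6.667-.5,v0+b/6.667-.5)
a=ray(f(632,183),183);b=ray(f(626.5,241),182);print(a,b)
for c in((509,154),(510.5,155),(508,153)):
    A=[np.degrees(np.arctan2(p[1]-c[1],p[0]-c[0])) for p in(a,b)];print(c,A,(A[0]-A[1])%360)
s=imaging.grab_frame("scene");P=cloud(s)
for p in((550,-250,62),(520,-170,62),(590,-200,62),(515,-150,62)):
    u,v=proj(s,p)[0].round().astype(int);print(p,P[v-1:v+2,u-1:u+2].reshape(-1,3).mean(0))
s0=load("scene0.npz")["frame"]
for n,(u,v) in dict(ram=(333,263),cup=(317,347),spoon=(258,276)).items():
    print(n,np.abs(s["frame"][v-15:v+15,u-15:u+15].astype(int)-s0[v-15:v+15,u-15:u+15]).mean())
s=r.sense();print(s["clock"],s["tcp_rot"],s["eef_pos"],s["qvel"].round(4),s["contact_force"],s["opening"])
E
```

```text
[522.18990303 140.85461489 183.        ] [492.83669878 143.32224457 182.        ]
(509, 154) [np.float64(-44.90314567368014), np.float64(-146.5505613538997)] 101.64741568021955
(510.5, 155) [np.float64(-50.429295465590734), np.float64(-146.53007457522853)] 96.10077910963778
(508, 153) [np.float64(-40.560794564247765), np.float64(-147.4525403064708)] 106.89174574222304
(550, -250, 62) [ 547.92141655 -249.92808184   63.17567291]
(520, -170, 62) [ 520.20285428 -168.62656965   66.53424369]
(590, -200, 62) [ 591.04913652 -200.57656316   63.43011313]
(515, -150, 62) [ 516.61336083 -150.32917758   66.70047694]
ram 22.21
cup 2.9962962962962965
spoon 2.9503703703703703
14.6 [-1.56627192 -0.00390788 -1.29759909] [510.0546254  151.12321574 148.30475896] [-0.0008  0.0003 -0.0043 -0.0003 -0.0001 -0.0001] [  7.48873479 -11.12175019  -1.81507679] 0.583552424282652
```

```bash
python3 - <<'E'
from rig import imaging
from h import *
from scipy.optimize import least_squares
d=imaging.grab_frame("top");d0=load("top0.npz")
def ray(uv,zz):
    q=cv2.undistortPoints(np.array([[uv]],float),d["intrinsics"],d["distortion"]).ravel()
    v=Rm(d)@np.r_[q,1];return d["origin"]+v*(zz-d["origin"][2])/v[2]
for nm,x in(("0",d0),("now",d)):
    f=x["frame"][195:235,140:180].astype(float); w=f[...,0]-f[...,2]; w=np.clip(w-15,0,None)
    n,l,st,c=cv2.connectedComponentsWithStats((w>0).astype(np.uint8))
    for i in range(1,n):
        m=l==i
        if w[m].sum()<40: continue
        v,u=np.nonzero(m);uv=np.array([140+(u*w[m]).sum()/w[m].sum(),195+(v*w[m]).sum()/w[m].sum()])
        print(nm,uv.round(2),w[m].sum(),ray(uv,182).round(1),ray(uv,132).round(1))
s=imaging.grab_frame("scene")["frame"];s0=load("scene0.npz")["frame"]
g=[cv2.resize(k[235:295,300:360],(400,400),interpolation=2) for k in(s0,s)]
cv2.imwrite("pics/ram.png",np.hstack(g)[...,::-1])
E
```

```text
0 [154.5  206.52] 50.0 [530.9 157.9 182. ] [538.6 172.9 132. ]
0 [163.86 221.3 ] 44.0 [480.2 124.6 182. ] [486.1 138.5 132. ]
```

View pics/ram.png

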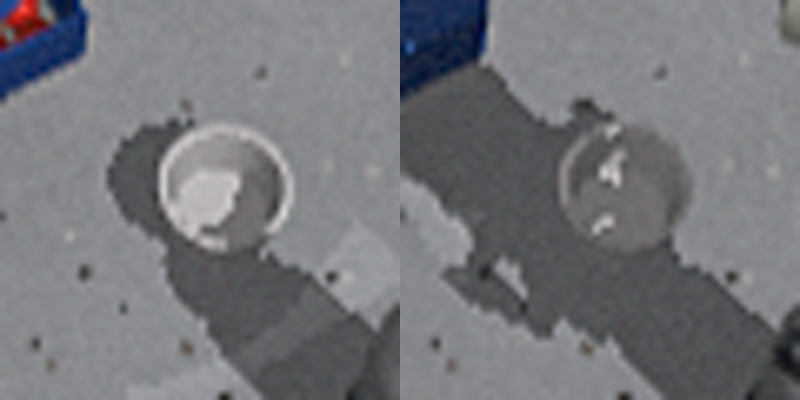

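```bash
python3 - <<'E'
from rig import imaging,r
from h import *
d=imaging.grab_frame("top");fr=np.mean([imaging.grab_frame("top")["frame"].astype(float) for _ in range(8)],0)
def ray(uv,zz):
    q=cv2.undistortPoints(np.array([[uv]],float),d["intrinsics"],d["distortion"]).ravel()
    v=Rm(d)@np.r_[q,1];return d["origin"]+v*(zz-d["origin"][2])/v[2]
w=fr[195:235,140:180];w=w[...,0]-w[...,2]
print(w[4:32,10:30].round(0).astype(int))
for (u0,u1,v0,v1) in((153,160,204,213),(158,166,216,225)):
    k=np.clip(fr[v0:v1,u0:u1,0]-fr[v0:v1,u0:u1,2]-4,0,None);v,u=np.mgrid[v0:v1,u0:u1]
    uv=((u*k).sum()/k.sum(),(v*k).sum()/k.sum());print(uv,ray(uv,183).round(1),ray(uv,132).round(1))
cv2.imwrite("pics/z.png",cv2.resize(fr[195:235,140:180].astype(np.uint8),(600,600),interpolation=0)[...,::-1])
print(r.sense()["clock"])
E
```

```text
[[-3  0 -1 -1 -1 -1 -1 -2 -1 -2 -2 -1 -2 -2 -2 -2 -2 -2 -1 -1]
 [-1  1  1  0 -2 -1 -1 -1 -2 -2 -2 -2 -2 -2 -2 -1 -2 -2 -2 -1]
 [-1  3  2  0 -2 -1 -1 -2 -2 -2 -2 -2 -2 -1 -2 -2 -2 -2 -2 -2]
 [ 1  3  3  1  0 -2 -1 -1 -2 -2 -2 -1 -2 -1 -2 -1 -2 -2 -2 -1]
 [ 3  5  4  1 -1 -2 -1 -1 -2 -1 -2 -1 -2 -2 -2 -2 -2 -2 -2 -2]
 [ 5  6  5  2  0 -1 -1 -1 -2 -2 -1 -2 -1 -1 -2 -2 -2 -2 -2 -2]
 [ 5  6  5  1 -1 -3  0 -1 -2 -1 -1 -1 -2 -2 -1 -1 -2 -2 -2 -1]
 [ 6  6  5  2 -1 -1 -1 -1 -1  0 -1  0 -1 -1 -1 -2 -1 -2 -1 -1]
 [ 6  7  5  1 -3 -3  0  0  4  6  6  2  0  0 -1 -1 -2 -1 -1 -1]
 [ 6  5  4  1 -2 -1 -1  2 10 20 20 11  3  0  0  0  0 -1 -1  0]
 [ 6  6  3 -2 -2 -1  0  3 15 26 27 16  3  1 -1  0  0  0 -2  0]
 [ 6  4  2 -2 -2 -1 -1  2 10 16 16 10  3  1  0  0  0  0  0  0]
 [ 6  4  0 -2 -1 -1  0  1  3  5  4  2 -1 -1  0  0  0  0  0  0]
 [ 5  3  1 -2 -2  0 -1  0  0  0  0 -1  0  0  0 -1  0 -1  0  0]
 [ 5  3  0 -1 -2  0  0  0  0  0 -1 -1 -1 -1  0  0  0 -1  0  0]
 [ 5  4  0  0 -1  0 -1 -1 -1 -1 -2 -2  0  1  0 -1  0  0  0  0]
 [ 6  3  1  0  0 -1  0  0 -1 -1 -1  0 -1  0  0 -1  0  0  0 -1]
 [ 5  4  2  1  0  0 -1 -1  0 
[... 180 characters left out ...]
-1  0 -1 -1  0  1  0  2  5  2  0  0  0  0]
 [ 6  3  2 -2 -1 -1  0  0  0 -1  0  0  1  8 15  9  3  1  0  1]
 [ 5  3  0  0 -2 -1 -1 -2 -3 -3 -1 -2  1 12 21 15  4  1  0  0]
 [ 4  3  0 -2 -2 -1 -2 -2 -2 -3 -1  0  0  8 17 12  4  1  1  0]
 [ 5  2  0 -2 -3 -2 -1 -2 -3 -2 -1 -1  0  4  6  5  1  0  1 -1]
 [ 5  3 -1 -2 -3 -2 -2 -2 -2 -2 -1 -1  0  0  1  0  0  1  0  0]
 [ 5  2 -1 -3 -3 -3 -3 -2 -2 -1 -1 -1 -1  0  0  0  0  0  1 -1]
 [ 5  2 -1 -3 -2 -2 -2 -2 -2 -1 -1  0 -1  0  0 -1 -1  0 -1 -1]]
(np.float64(158.69078947368422), np.float64(208.91940789473685)) [522.3 142.9 183. ] [529.8 157.7 132. ]
(np.float64(164.11340206185568), np.float64(221.11929307805596)) [480.7 123.5 183. ] [486.7 137.6 132. ]
15.15
```

View pics/z.png

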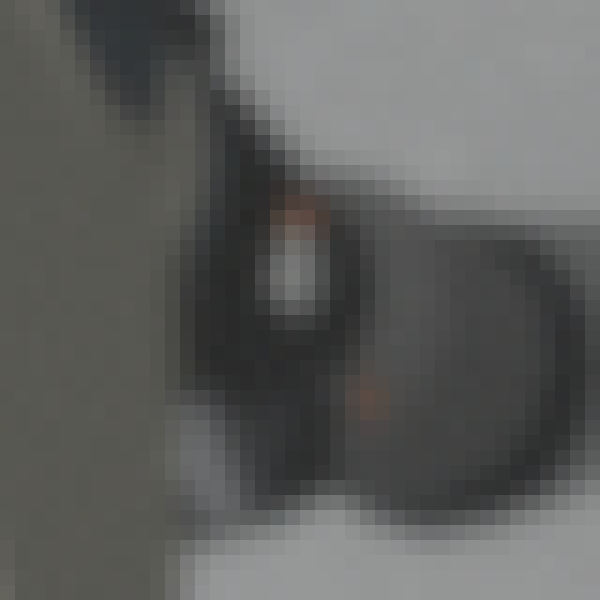

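```bash
python3 -c "
from rig import r
print(r.sense()['opening'],r.sense()['eef_pos']);print(r.sign_off())"
```

```text
0.5849459253752927 [510.07928131 151.10550127 148.32023046]
the job is handed in; nothing more can be done
None
```

The lunchbox lid is snapped shut. The bottle cap was screwed to its stop, backed off a quarter turn and left gripped in the fingers. I handed the job in at about 15 s; the sign-off gives no verdict.

- **Lid:** I pressed the smaller blue lunchbox's lid. Resistance reached about 9 N on the way down, then vanished as the catch gave way. The fingers then met a hard stop at 62.3 mm, against the 62.5 mm expected for a shut lid. The lid looked flat and level in the images. Two of the last depth points on it read about 4 mm high, close to where the arm's shadow lies; I took that as noise but didn't check further.
- **Cap to the stop:** I turned it about 145° clockwise. Torque rose from 0.06 to 0.9 N m, the cap's dot stayed still while the fingers slipped about 9°, and the two orange dots lined up to within about 2°.
- **Quarter turn back:** the wrist turned back 90°. It ended gripping at 50 N with the fingers stopped on the cap (0.585 open), about 4 mm from its axis.
- **Weakest check:** the camera reading of the final cap angle was uncertain. It gave 78° to 107° depending on where I put the cap's centre, and about 88° with the centre that best fits all the dots. I relied on the wrist angle.
- **Side load:** about 13 N of sideways force remained because the grip was slightly off-centre.
- **Bystanders:** the ramekin showed no movement, only a new shadow across it, and the views of the cup and spoon were unchanged.

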